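# Open the slip printer for a new roll

## Robot

A 7-joint arm with a two-finger parallel gripper is mounted at the origin on the work surface. World frame = base frame: x ahead of the robot, y to its left, z up, the work surface at z = 0. Lengths are in m, angles in rad, forces in N, time in s.
With the tool pointing down it reaches from about 0.4 to 0.85 m from the base axis. Payload 10.4 kg.
Tool frame: the origin (TCP) lies midway between the tips of the shut fingers; the grasp point (between the pads) lies 19 mm behind it; z points along the fingers, y is the line along which they close (so a half turn about z gives the same grasp; the last joint's range is limited). The gripper opens to 85 mm and grips with 20 to 120 N. Pads are 22 mm wide; open, the fingers measure 114 mm over their backs; the gripper's body (76 mm by 85 mm) begins 54 mm behind the grasp point. The pads swing forward as they close: fully open they stand 13 mm farther back than shut.
Start: joints at [-1.24, 0.332, -0.065, 1.46, 0.022, 1.35, -0.088], TCP at [0.217, 0.586, 0.231] pointing down, gripper open.
Joint ranges: [-2.6, 2.6], [-0.5, 2.12], [-1.47, 1.34], [0.16, 2.42], [-1.27, 4.41], [0.06, 2.06], [-2.6, 2.6]. Speed limits (rad/s): [2.22, 2.22, 2.79, 2.79, 3.14, 3.14, 3.14].

## Interface

Orientations are given as a unit quaternion [w, x, y, z].
In Python, from rig import observe, capture, finish_job gives the robot as it stands.
- The arm moves only by the tool arm_command, never from a script. Its argument "series" is a list of rows, each a list of 5 numbers: the shift along the tool's x, y, z in mm, then the turn about the tool's z in rad, then the opening, from 0 (shut) to 1 (fully open). In form: [[tx, ty, tz, spin, hand], ...]. A call has 1 to 12 rows; each row shifts and turns the commanded pose from where the row before left it, along the tool's axes as they then stand; what a row does not reach is not made up. A row lasts 1/8 s, in which the tool goes at most 62.5 mm and 10.7 degrees, less where a joint would pass 70% of its speed; a pose out of reach is approached as far as the arm can. A call is refused whole if a number of a shift passes 62.5 or a number of a turn 0.188, either way. A call with a gripper value outside its range is refused whole. The fingers move at their own pace and stop on an object; "grip_force" is the grip in N (left out, the last holds). Time passes only in rows, so rows that do not move let the fingers close. It gives the time, the measured TCP pose, the force, the opening and the grip force at its end, in the units of the state.
- observe(): the state, without advancing time (a new reading comes with each control period).
- capture(name): name is "scene" or "top" or "wrist"; returns a dict with "img" (480x640x3 uint8, red, green, blue), "range_z" (480x640 float32, m along the optical axis (not along the pixel's ray), 0 where there is no reading), "fx", "fy", "cx", "cy" (pixels), "world_from_camera" (4x4, takes a point from camera to world coordinates); the wrist camera has in their place "mount" (4x4, takes a point from camera to tool coordinates, whose origin is the TCP and whose axes are the flange's). Camera axes: x right, y up, looking along -z (the intrinsics and any distortion apply to the point x, -y, -z); pixel columns grow to the right and rows downward; lengths in m; the calibration is good to about 2 mm. A picture is of the moment at which its call begins: read the wrist's pose just before it.
- finish_job(): hands the job in; it is judged then, once.
The state is a dict: "time_s": time; "joint_positions": joint angles; "qvel": joint speeds; "effort": joint torques, N m; "ee_pos": TCP position; "ee_rot": TCP orientation; "wrist_force": force on the tool from outside, world axes, zero at the start; "wrist_torque": the same for the moment, N m; "grip_width": finger opening in m; "grip_force": force on a finger pad.
Only numpy, scipy, OpenCV 4.12 (cv2) and the standard library are available. Lean on these libraries where they do the work, as an engineer would, in place of code of your own. Each camera call takes 0.05 s, during which the arm holds its last target. There are 200 camera calls.

## Task

The slip printer on the registration desk has run out of paper: open it for a new roll. Press the release tab on its front deck so that the sprung cover pops up, then push the cover back with the fingers until it rests fully open against its stop. Work gently, grip and lift nothing, and leave the small round feed button and the things standing around the printer alone.

Things in the scene. Friction and masses are not known exactly. Their poses are not given: they have to be found in the camera images.
- printer: Light-grey desktop slip printer, 196 mm deep (its x) by 146 mm wide (its y) by 135 mm high, fixed to the desk. Origin: centre of its underside, at desk level; its x points from its front to its back, y to its left, z up. The front part is a level deck 100 mm above the desk, from 98 mm (sloped at the edge) to 36 mm in front of the origin; behind the deck the cover closes the roll bay.
- tab_top (a point): Centre of the top of the release tab: a darker grey ridged rectangle, 22 mm (printer x) by 30 mm (printer y), on the left part of the deck (57 mm before and 48 mm left of the printer's origin). Unpressed its top is 106 mm above the desk, 6 mm proud of the deck.
- tab (a joint): How far the tab is pressed straight down, m: 0 at rest, 0.005 at its stop. Sprung: 2.4 N to start, 5.4 N at the stop; the latch lets go by about 0.0045, and the tab springs back when let go.
- cover (a joint): Opening angle of the cover, rad: 0 latched shut, about 0.55 where its spring lifts it once the tab is pressed, 1.5 fully open against its slightly springy stop (leaning back past upright). The hinge is at the back, the front edge swings up and back. The hinge is stiff and damped: the cover stays about where it is left, and about 1 N at the front edge pushes it. 0.15 kg.
- cover_edge (a point): Middle of the rounded lower front edge (radius 3 mm) of the cover's front lip; the edge runs 140 mm along printer y and moves with the cover, 121 mm from the hinge axis. Shut: 31 mm before the printer's origin, 103 mm above the desk. Popped up: 8 mm behind the origin, 156 mm up, foremost part of the cover, clear to be pushed from the front by fingers pointing down. Fully open: 176 mm up.
- cover_hinge (a point): Middle of the cover's hinge axis, which lies along the printer's y: 82 mm behind the printer's origin, 60 mm above the desk.
- feed (a joint): How far the paper-feed button is pressed, m: 0 to 0.0025. Round, 13 mm across, 4 mm proud of the deck, 57 mm before and 50 mm right of the printer's origin. Not to be pressed.
- roll_mid (a point): Centre of a spare paper roll standing on end, 58 mm across and 80 mm high, loose. Leave it alone.
- stamp_mid (a point): Point 40 mm up on the axis of a black self-inking stamp, 62 by 34 mm and 80 mm high, loose. Leave it alone.
- pen_pot_mid (a point): Point 45 mm up on the axis of a dark round pen pot, 72 mm across and 90 mm high, its pens reaching to 145 mm, loose. Leave it alone.
Mind the look-alikes: they are no part of the job. What is meant by the printer is not yellow, and is the smaller of those in its own colour.

How it is judged:
On the way, in this order (a step that is already met when the one before it is completed fails the run):
1. the release tab is pressed (value of joint tab above 0.0015 m), for 0.02 s.
2. the tab has let the cover go and the cover stands lifted on its spring (value of joint cover between 0.4 and 0.9 rad), for 0.1 s.
At the end, for the whole second after the job is handed in: The cover is at rest fully open, within 0.08 rad of its stop, the tab has sprung back up, and roll, stamp and pen pot stand where they stood (within 20 mm) (value of joint cover above 1.42 rad and velocity of joint cover between -0.1 and 0.1 rad/s and value of joint tab below 0.001 m and distance of each of roll_mid, stamp_mid, pen_pot_mid from where it was at the start of the episode below 0.02 m); the robot touches nothing.
It fails at once if the paper-feed button is pressed (more than 1.5 mm) (value of joint feed above 0.0015 m).
It fails at once if the cover is squeezed or forced (more than 35 N) (contact force between any of the fingers, the arm and cover above 35 N).
It fails at once if the printer is struck or leaned on (more than 45 N) (contact force between any of the fingers, the arm and printer above 45 N).
It fails at once if the spare roll, the stamp or the pen pot is lifted, pushed away or knocked over (distance of any of roll_mid, stamp_mid, pen_pot_mid from where it was at the start of the episode above 0.02 m or angle between any of roll_mid, stamp_mid, pen_pot_mid's own z axis and vertical above 0.35 rad).
It also fails if it takes over 53 s, if anything falls off the work surface, if the arm or the gripper's body presses on something with over 40 N, if the wrist force passes 120 N, or if a joint passes its speed limit or range.

## Working session

There is one attempt and no reset: what is moved stays moved. The work goes in short steps, Python scripts to look and compute and a tool call to move; the robot and the scene stay as the last step left them, time stands still between calls to the robot, and variables do not carry over. Pictures are saved under pics/ and viewed, at most 10 in all, crops included, and the job is handed in when it is done.

Besides the shell and the picture viewer there is one more tool, called after "Call:" in YAML: its name, and indented under it one key for each argument. arm_command: Moves the arm, as the interface text tells. Its arguments: {"type":"object","properties":{"series":{"type":"array","items":{"type":"array","items":{"type":"number"}}},"grip_force":{"type":"number"}},"required":["series"]}

```bash
mkdir -p pics; cat > h.py <<'E'
import numpy as np,cv2
from rig import observe,capture,finish_job
def pts(c,T):
    h,w=c["range_z"].shape;v,u=np.mgrid[:h,:w];d=c["range_z"]
    P=np.stack([(u-c["cx"])/c["fx"]*d,-(v-c["cy"])/c["fy"]*d,-d],-1)
    return P@T[:3,:3].T+T[:3,3]
def save(n,im): cv2.imwrite("pics/"+n,cv2.cvtColor(im,cv2.COLOR_RGB2BGR))
E
python3 - <<'E'
from h import *
s=observe();print(s["time_s"],s["ee_pos"],s["ee_rot"])
for n in("top","scene"):
    c=capture(n);save(n+"0.png",c["img"]);np.savez(n+"0.npz",**c)
    print(n,c["world_from_camera"].round(3).tolist(),c["fx"],[k for k in c])
E
```

```text
0.0 [0.21641775 0.58593847 0.23053878] [-7.65419398e-05  1.75963818e-01  9.84396392e-01 -6.86752439e-04]
top [[0.019, 0.987, -0.162, 0.294], [-1.0, 0.018, -0.008, -0.078], [-0.005, 0.162, 0.987, 1.318], [0.0, 0.0, 0.0, 1.0]] 492.23653856373437 ['img', 'range_z', 'fx', 'fy', 'cx', 'cy', 'world_from_camera']
scene [[-0.507, -0.749, 0.426, 1.109], [0.862, -0.447, 0.24, 0.249], [0.011, 0.489, 0.872, 1.351], [0.0, 0.0, 0.0, 1.0]] 558.9402940170388 ['img', 'range_z', 'fx', 'fy', 'cx', 'cy', 'world_from_camera']
```

View pics/top0.png

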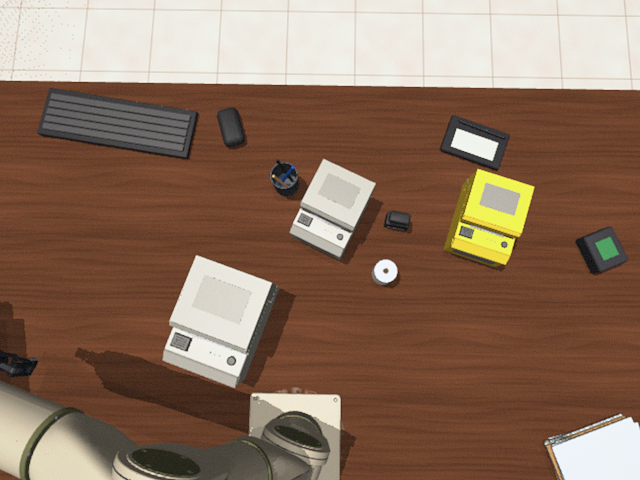

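View pics/scene0.png

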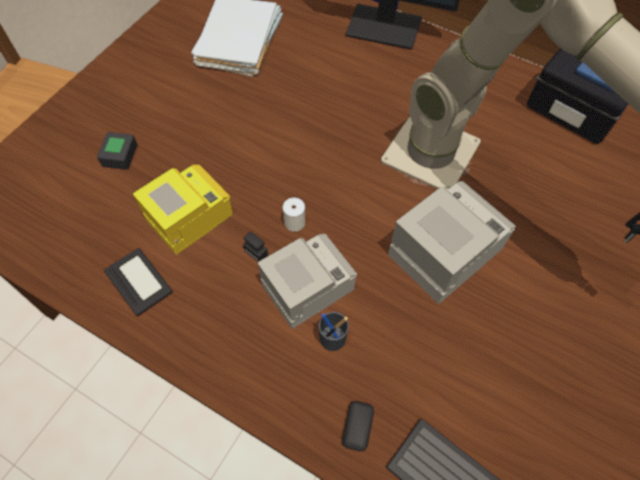

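The smaller grey printer is at about (333,208) in the top view, with its tab at (305,220) and feed button at (341,237). The pen pot is at (285,178), the stamp at (398,220) and the roll at (385,271). I'll measure these next.

```bash
python3 - <<'E'
from h import *
c=dict(np.load("top0.npz"));P=pts(c,c["world_from_camera"])
for n,(u,v) in dict(tab=(305,220),feed=(341,237),cover=(340,190),pot=(285,178),stamp=(398,220),roll=(385,268),big=(222,297)).items():
    print(n,np.median(P[v-2:v+3,u-2:u+3].reshape(-1,3),0).round(4))
# tab, feed centres by colour + plane ray
g=c["img"].astype(int);T=c["world_from_camera"]
def ray(u,v,z):
    d=T[:3,:3]@np.array([(u-c["cx"])/c["fx"],-(v-c["cy"])/c["fy"],-1]);o=T[:3,3];return o+d*(z-o[2])/d[2]
m=(g.max(2)<140).astype(np.uint8)
n,l,st,ce=cv2.connectedComponentsWithStats(m[205:248,294:352])
for i in range(1,n):
    if st[i,4]>10: print(st[i],ce[i]+[294,205],ray(*(ce[i]+[294,205]),.105).round(4))
# printer outline: light pixels at height >.09 near
k=((P[...,2]>.09)&(P[...,2]<.145)&(np.hypot(P[...,0]-P[208,333,0],P[...,1]-P[208,333,1])<.16)&(g.min(2)>110)).astype(np.uint8)
n,l,st,ce=cv2.connectedComponentsWithStats(k);i=l[190,340]
q=P[l==i];r=cv2.minAreaRect(q[:,:2].astype(np.float32));print(r,cv2.boxPoints(r),np.percentile(q[:,2],[5,50,95]))
E
```

```text
tab [ 0.5489 -0.0186  0.1053]
feed [ 0.5074 -0.1098  0.1016]
cover [ 0.6198 -0.1049  0.1353]
pot [0.6707 0.0411 0.0568]
stamp [ 0.5588 -0.2562  0.0789]
roll [ 0.4335 -0.2225  0.0804]
big [0.3485 0.1651 0.1773]
[  0   0  58  28 207] [318.28502415 216.70531401] [ 0.5576 -0.0518  0.105 ]
[ 4  9 15 13 94] [305.04255319 219.56382979] [ 0.5497 -0.0187  0.105 ]
[43 29  6  6 20] [339.9  236.55] [ 0.5079 -0.1069  0.105 ]
[  0  30  26  13 170] [302.25294118 243.17647059] [ 0.4894 -0.0132  0.105 ]
[51 30  7 13 54] [349.03703704 242.59259259] [ 0.493 -0.13   0.105]
((0.6099582314491272, -0.09790500998497009), (0.14620044827461243, 0.13206148147583008), 64.69620513916016) [[ 0.51901853 -0.13576886]
 [ 0.63840926 -0.19221428]
 [ 0.70089793 -0.06004116]
 [ 0.5815072  -0.00359574]] [0.1297381  0.13480094 0.13864313]
```

Call:
arm_command:
  series:
    - [0, 0, -30, 0.087, 0]
    - [-31, -22.5, 0, 0, 0]
    - [-31, -22.5, 0, 0, 0]
    - [-31, -22.5, 0, 0, 0]
    - [-31, -22.5, 0, 0, 0]
    - [-31, -22.5, 0, 0, 0]
    - [-31, -22.5, 0, 0, 0]
    - [-31, -22.5, 0, 0, 0]
    - [-31, -22.5, 0, 0, 0]
    - [-31, -22.5, 0, 0, 0]
    - [-31, -22.5, 0, 0, 0]
    - [0, 0, 0, 0, 0]

```text
time_s: 1.6
ee_pos: [0.4022, 0.2478, 0.2612]
ee_rot: [0.0, 0.221, 0.975, -0.0]
wrist_force: [-0.8, 0.4, -0.4]
grip_width: -0.0002
grip_force: 0.0
```

Call:
arm_command:
  series:
    - [-31, -22.5, 0, 0, 0]
    - [-31, -22.5, 0, 0, 0]
    - [-31, -22.5, 0, 0, 0]
    - [-31, -22.5, 0, 0, 0]
    - [-31, -22.5, 0, 0, 0]
    - [-31, -22.5, 0, 0, 0]
    - [-31, -22.5, 0, 0, 0]
    - [0, 0, 0, 0, 0]
    - [0, 0, 0, 0, 0]
    - [0, 0, 0, 0, 0]

```text
time_s: 2.85
ee_pos: [0.5296, 0.0171, 0.2612]
ee_rot: [-0.0, 0.218, 0.976, 0.0]
wrist_force: [-0.2, 0.0, -0.7]
grip_width: 0.0
grip_force: 0.0
```

```bash
cat >> h.py <<'E'
from scipy.spatial.transform import Rotation as Rt
def Ttool():
    s=observe();T=np.eye(4);w,x,y,z=s["ee_rot"];T[:3,:3]=Rt.from_quat([x,y,z,w]).as_matrix();T[:3,3]=s["ee_pos"];return s,T
O=np.array([.5807,-.0864,0]);PX=np.array([.904,-.427,0]);PY=np.array([.427,.904,0])
def pr(p): p=np.asarray(p)-O; return np.array([p@PX,p@PY,p[2]])*1000
E
python3 - <<'E'
from h import *
s,T=Ttool();c=capture("wrist");save("w1.png",c["img"]);np.savez("w1.npz",T=T,**c)
print(s["time_s"],s["ee_pos"],pr(s["ee_pos"]).round(1),T[:3,:3].round(3).tolist(),s["wrist_force"],s["grip_width"],c["mount"].round(3).tolist())
E
```

```text
2.85 [0.52962615 0.01708943 0.26116223] [-90.4  71.7 261.2] [[-0.905, 0.425, -0.0], [0.425, 0.905, 0.001], [0.001, 0.0, -1.0]] [-0.22905607  0.00286957 -0.68010248] 8.09884312681823e-06 [[-0.0, 0.946, 0.324, 0.084], [1.0, 0.0, -0.0, -0.0], [-0.0, 0.324, -0.946, -0.142], [0.0, 0.0, 0.0, 1.0]]
```

View pics/w1.png

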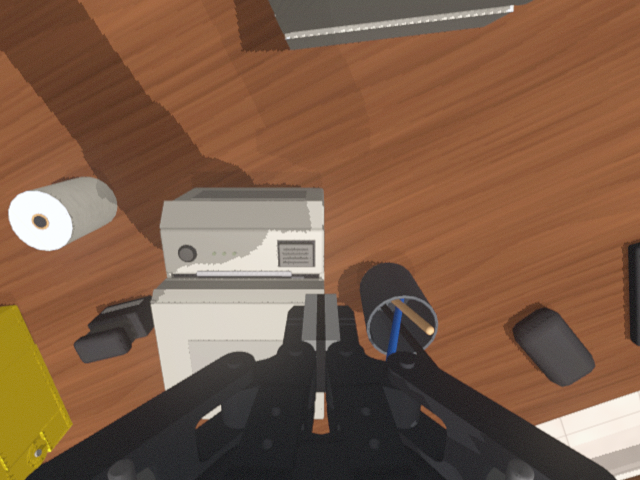

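The wrist view shows the tab at about (296,254), the feed button at (187,254) and the pen pot at (400,320).

```bash
python3 - <<'E'
from h import *
c=dict(np.load("w1.npz"));T=c["T"]@c["mount"];P=pts(c,T)
for u,v in((296,254),(187,254),(240,310),(428,320)): 
    p=np.median(P[v-2:v+3,u-2:u+3].reshape(-1,3),0);print(p.round(4),pr(p).round(1))
def ray(u,v,z):
    d=T[:3,:3]@np.array([(u-c["cx"])/c["fx"],-(v-c["cy"])/c["fy"],-1]);o=T[:3,3];return o+d*(z-o[2])/d[2]
m=(c["img"].max(2)<150).astype(np.uint8)
a=m[236:270,274:319];n,l,st,ce=cv2.connectedComponentsWithStats(a);i=1+st[1:,4].argmax();b=st[i];print(b)
p=ray(274+b[0]+(b[2]-1)/2,236+b[1]+(b[3]-1)/2,.106);print(p,pr(p))
E
```

```text
[ 0.5503 -0.0168  0.1061] [-57.3  50.  106.1]
[ 0.51   -0.1053  0.1035] [-55.9 -47.3 103.5]
[ 0.5662 -0.075   0.135 ] [-18.    4.1 135. ]
[0.6886 0.0679 0.0695] [ 31.7 185.6  69.5]
[  3   5  38  26 265]
[ 0.54972251 -0.0169495   0.106     ] [-57.65901308  49.55586232 106.        ]
```

Call:
arm_command:
  series:
    - [-17, -11, 0, 0, 0]
    - [-16, -11, 0, 0, 0]
    - [0, 0, 40, 0, 0]
    - [0, 0, 40, 0, 0]
    - [0, 0, 40, 0, 0]
    - [0, 0, 20, 0, 0]
    - [0, 0, 0, 0, 0]
    - [0, 0, 0, 0, 0]
    - [0, 0, 0, 0, 0]

```text
time_s: 4.03
ee_pos: [0.5511, -0.0182, 0.1225]
ee_rot: [0.001, 0.219, 0.976, 0.0]
wrist_force: [0.1, 0.7, 0.3]
grip_width: 0.0001
grip_force: 0.0
```

```bash
python3 - <<'E'
from h import *
s=observe();print(s["time_s"],pr(s["ee_pos"]).round(1),s["wrist_force"].round(2))
E
```

```text
4.025 [-55.9  49.  122.5] [0.11 0.7  0.33]
```

Over the tab at 122 mm. Pressing slowly.

Call:
arm_command:
  series:
    - [1, 0, 6, 0, 0]
    - [0, 0, 6, 0, 0]
    - [0, 0, 3, 0, 0]
    - [0, 0, 2, 0, 0]
    - [0, 0, 2, 0, 0]
    - [0, 0, 1.5, 0, 0]
    - [0, 0, 0, 0, 0]
    - [0, 0, 0, 0, 0]

```text
time_s: 5.03
ee_pos: [0.5493, -0.018, 0.1011]
ee_rot: [-0.0, 0.219, 0.976, 0.0]
wrist_force: [-5.3, 1.1, 8.6]
grip_width: -0.0003
grip_force: 4.3
```

```bash
python3 - <<'E'
from h import *
for n in("top","scene"):
    c=capture(n);P=pts(c,c["world_from_camera"]);q=(P-(O+.002*PY));a=np.stack([q@PX,q@PY,q[...,2]],-1)*1000
    print(n)
    for x in range(-30,90,15):
        m=(abs(a[...,0]-x)<5)&(abs(a[...,1]+30)<25)&(a[...,2]>60)&(a[...,2]<230)
        if m.sum(): print(x,m.sum(),np.median(a[m][:,2]).round(1))
    if n=="scene": save("s2.png",cv2.resize(c["img"][190:350,220:420],(800,640))[:600])
E
```

```text
top
-30 16 95.4
0 26 156.2
15 109 173.4
30 76 177.2
45 70 168.1
60 70 159.7
75 64 150.9
scene
-30 104 91.1
15 45 173.0
30 77 178.4
45 94 170.1
60 88 162.7
75 85 153.3
```

View pics/s2.png

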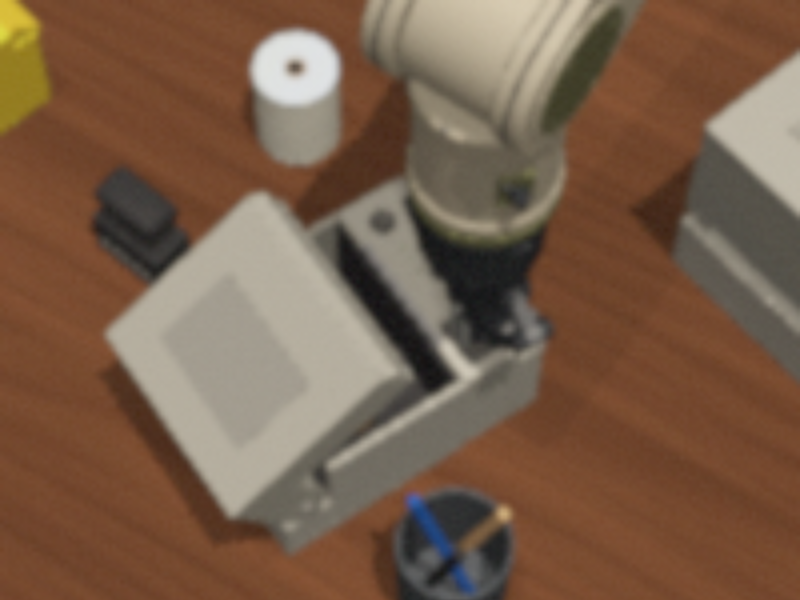

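The cover has popped up to about 0.55 rad. I'll rise, move to the printer's centreline, then push.

Call:
arm_command:
  series:
    - [0, 0, -10, 0, 0]
    - [2, 0, -15, 0, 0]
    - [4, 0, -20, 0, 0]
    - [0, -16, 0, 0, 0]
    - [0, -16, 0, 0, 0]
    - [0, -15, 0, 0, 0]
    - [0, 0, 0, 0, 0]
    - [0, 0, 0, 0, 0]
    - [0, 0, 0, 0, 0]

```text
time_s: 6.25
ee_pos: [0.5242, -0.0574, 0.1457]
ee_rot: [-0.0, 0.218, 0.976, 0.0]
wrist_force: [0.6, -0.1, -0.1]
grip_width: 0.0004
grip_force: 0.0
```

```bash
python3 - <<'E'
from h import *
s=observe();print(s["time_s"],pr(s["ee_pos"]).round(1),s["wrist_force"].round(2))
E
```

```text
6.25 [-63.4   2.1 145.7] [ 0.56 -0.1  -0.13]
```

Call:
arm_command:
  series:
    - [-15, 0, 0, 0, 0]
    - [-15, 0, 0, 0, 0]
    - [-15, 0, 0, 0, 0]
    - [-8, 0, 0, 0, 0]
    - [-6, 0, -1, 0, 0]
    - [-6, 0, -2, 0, 0]
    - [-6, 0, -2, 0, 0]
    - [-6, 0, -2, 0, 0]
    - [-6, 0, -2, 0, 0]
    - [-6, 0, -2, 0, 0]
    - [0, 0, 0, 0, 0]

```text
time_s: 7.62
ee_pos: [0.605, -0.0963, 0.1569]
ee_rot: [0.0, 0.219, 0.976, -0.0]
wrist_force: [-1.4, 0.8, -0.6]
grip_width: -0.0002
grip_force: 0.0
```

```bash
cat > cov.py <<'E'
from h import *
s=observe();print(s["time_s"],pr(s["ee_pos"]).round(1),s["wrist_force"].round(2),s["wrist_torque"].round(2))
c=capture("scene");P=pts(c,c["world_from_camera"]);q=(P-(O+.002*PY));a=np.stack([q@PX,q@PY,q[...,2]],-1)*1000
for x in range(-15,175,10):
    m=(abs(a[...,0]-x)<5)&(abs(a[...,1]+45)<20)&(a[...,2]>60)&(a[...,2]<230)
    if m.sum(): print(x,m.sum(),np.percentile(a[m][:,2],[50,95]).round(1))
import sys
if len(sys.argv)>1: save(sys.argv[1],cv2.resize(c["img"][190:350,220:420],(750,600)))
E
python3 cov.py
```

```text
7.625 [ 26.2   1.4 156.9] [-1.44  0.79 -0.56] [0.02 0.05 0.02]
35 8 [173.9 193.8]
45 53 [179.7 185.1]
55 50 [189.3 193.5]
65 64 [190.3 194.3]
75 79 [183.8 191.5]
85 78 [171.9 179.5]
95 76 [161.9 168.2]
105 75 [149.9 156.9]
115 71 [139.2 145.3]
125 75 [128.5 136.1]
135 76 [115.4 123.4]
145 71 [105.1 110.9]
155 3 [ 99.9 101.8]
```

Call:
arm_command:
  series:
    - [-6, 0, -2, 0, 0]
    - [-6, 0, -2, 0, 0]
    - [-6, 0, -2, 0, 0]
    - [-6, 0, -1, 0, 0]
    - [-6, 0, -1, 0, 0]
    - [-6, 0, 0, 0, 0]
    - [-6, 0, 0, 0, 0]
    - [-6, 0, 0, 0, 0]
    - [-6, 0, 0, 0, 0]
    - [-6, 0, 0, 0, 0]
    - [-6, 0, 0, 0, 0]
    - [0, 0, 0, 0, 0]

```text
time_s: 9.18
ee_pos: [0.6645, -0.1244, 0.1647]
ee_rot: [0.0, 0.219, 0.976, -0.0]
wrist_force: [0.5, 0.3, 0.0]
grip_width: -0.0
grip_force: 0.0
```

Call:
arm_command:
  series:
    - [-3, 0, 0, 0, 0]
    - [-3, 0, 0, 0, 0]
    - [0, 0, 0, 0, 0]
    - [0, 0, 0, 0, 0]

```text
time_s: 9.68
ee_pos: [0.6696, -0.1267, 0.1648]
ee_rot: [-0.0, 0.219, 0.976, 0.0]
wrist_force: [0.2, -0.8, -0.1]
grip_width: -0.0001
grip_force: 0.0
```

```bash
python3 cov.py s3.png
```

```text
9.675 [ 97.6   1.5 164.8] [ 0.22 -0.8  -0.1 ] [ 0.   -0.01 -0.02]
85 1 [60.7 60.7]
115 24 [179.  181.7]
125 65 [178.6 182.9]
135 61 [179.9 182.4]
145 74 [177.7 182.9]
155 152 [124.2 170.7]
```

View pics/s3.png

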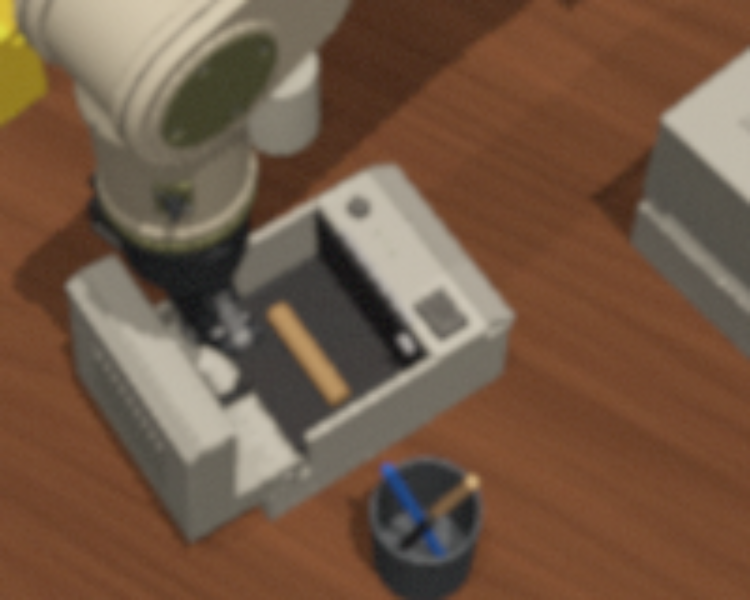

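The cover is nearly upright, with the lip horizontal and the surroundings untouched. I'll push on in small steps until I feel the stop.

Call:
arm_command:
  series:
    - [-2, 0, 0, 0, 0]
    - [-2, 0, 0, 0, 0]
    - [0, 0, 0, 0, 0]
    - [0, 0, 0, 0, 0]

```text
time_s: 10.22
ee_pos: [0.6733, -0.1284, 0.1647]
ee_rot: [-0.0, 0.219, 0.976, 0.0]
wrist_force: [-0.0, -0.5, -0.1]
grip_width: 0.0002
grip_force: 0.0
```

Call:
arm_command:
  series:
    - [-2, 0, 0, 0, 0]
    - [0, 0, 0, 0, 0]
    - [0, 0, 0, 0, 0]

```text
time_s: 10.6
ee_pos: [0.675, -0.1292, 0.1647]
ee_rot: [-0.0, 0.219, 0.976, 0.0]
wrist_force: [0.1, 0.8, 0.5]
grip_width: 0.0
grip_force: 0.0
```

Call:
arm_command:
  series:
    - [-2, 0, 0, 0, 0]
    - [0, 0, 0, 0, 0]
    - [0, 0, 0, 0, 0]

```text
time_s: 10.98
ee_pos: [0.6762, -0.1297, 0.1647]
ee_rot: [-0.001, 0.219, 0.976, 0.0]
wrist_force: [-5.0, 2.1, 0.8]
grip_width: -0.0002
grip_force: 2.6
```

Call:
arm_command:
  series:
    - [-1.5, 0, 0, 0, 0]
    - [0, 0, 0, 0, 0]
    - [0, 0, 0, 0, 0]

```text
time_s: 11.35
ee_pos: [0.6765, -0.1298, 0.1646]
ee_rot: [-0.002, 0.218, 0.976, 0.001]
wrist_force: [-11.1, 4.6, 6.5]
grip_width: 0.0002
grip_force: 6.2
```

```bash
python3 cov.py
```

```text
11.35 [105.1   1.7 164.6] [-11.07   4.62   6.48] [ 0.91  2.44 -0.06]
115 11 [178.8 181.6]
125 56 [178.3 181.8]
135 66 [179.5 182.4]
145 74 [177.3 182.2]
155 152 [124.8 171.4]
```

The stop gives about 12 N, so the cover is against it. Backing off gently, then rising clear.

Call:
arm_command:
  series:
    - [3, 0, 0, 0, 0]
    - [6, 0, 0, 0, 0]
    - [15, 0, 0, 0, 0]
    - [20, 0, 0, 0, 0]
    - [20, 0, -10, 0, 0]
    - [20, 0, -40, 0, 0]
    - [20, 0, -40, 0, 0]
    - [0, 0, 0, 0, 0]
    - [0, 0, 0, 0, 0]
    - [0, 0, 0, 0, 0]
    - [0, 0, 0, 0, 0]

```text
time_s: 12.78
ee_pos: [0.584, -0.0865, 0.2539]
ee_rot: [-0.001, 0.219, 0.976, -0.0]
wrist_force: [-0.1, 0.3, 0.4]
grip_width: -0.0001
grip_force: 0.0
```

```bash
python3 cov.py s4.png
```

```text
12.775 [  3.    1.3 253.9] [-0.07  0.27  0.37] [-0.06  0.02 -0.  ]
75 6 [90.5 95.2]
85 12 [64.7 73.8]
115 28 [177.4 180.7]
125 59 [178.4 182.7]
135 65 [179.5 182.3]
145 70 [177.8 183.4]
155 159 [123.5 171.7]
```

View pics/s4.png

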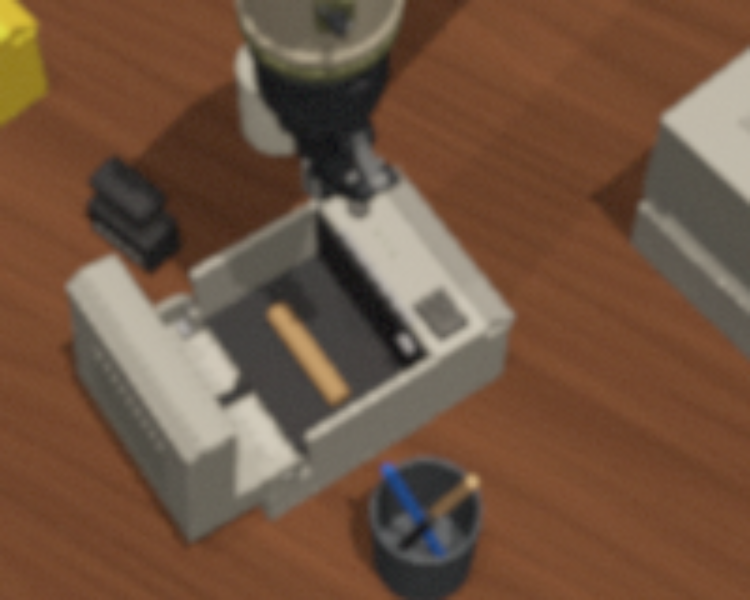

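The cover stands open and has stayed put. The tab is back up, the arm is clear, and the stamp, roll and pot haven't moved. Handing in.

```bash
python3 -c "
from rig import *
print(finish_job())"
```

```text
the job is handed in; nothing more can be done
None
```

I opened the printer and handed the job in: the tab was pressed, the cover popped up, and I pushed it back to its stop with about 12 N, leaving the feed button, roll, stamp and pen pot untouched; the hand-in returned no verdict.

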